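# Draw a seal matrix from its vise and hold it over the inspection mirror

## Task

The bronze seal matrix sits captive under the two steel lips of the green vise: take it by its grip, slide it along the slot and out of the open end, then lift it clear and carry it over the round mirror. Finish while still holding it there, steady and level with its engraved underside down, centred over the mirror with that underside about 80 mm above the glass. Let nothing touch the mirror, and leave the pot, calipers, wax stick, loupe and brush where they are.

Things in the scene. Friction and masses are not known exactly. Their poses are not given: they have to be found in the camera images.
- matrix_center (a point): centre of the loose bronze seal matrix, 72 mm tall, 0.3 kg, z up; 36 mm above its underside. Bottom up: engraved round flange 44 mm wide, 9 mm thick; round stem 14 mm (collars to 21 mm); from 26 to 72 mm a flat grip, 32 mm along own x, 14 mm thick along own y, its middle 13 mm above this point. It starts standing in the vise's slot, flange under the lips, grip up to 0.3 rad off the slot; free to turn
- slot (a point): point on the slot floor of the green vise, fixed; floor 26 mm above the shelf. x runs along the slot, z up; open end at -x (roughly to the robot). From x = -45 to +50 mm jaws 48 mm apart flank the floor, with steel lips 24 mm apart overhanging it (underside 11.5, top 19 mm above the floor). Closed at x = +50 mm. Clamp screw and bar on the +y side reach 120 mm, lower than the lips; do not turn
- ledge (a point): point on the vise's open ledge, 82 mm before slot along the slot's middle line (its -x) and level with the slot floor: here the floor goes on without jaws or lips, 60 mm wide, from 45 to 114 mm before slot. A matrix standing here is clear of the lips by 15 mm and can be lifted
- mirror_center (a point): centre of the top of the round inspection mirror, fixed on the shelf: glass 90 mm in diameter in a black base 104 mm in diameter; this point is 18 mm above the shelf; z up
- pot: white ceramic heating pot, 80 mm across and 60 mm tall, loose; origin under its centre; leave alone
- calipers: brass calipers lying flat, 150 mm long (along own x), up to 14 mm high, loose; origin under the middle of the beam; leave alone
- wax: red wax stick lying flat, 100 mm long (own x), 12 mm square, loose; origin under its centre; leave alone
- loupe: black-rimmed glass loupe, 42 mm in diameter, 35 mm tall, loose; origin under its centre; leave alone
- brush: brush lying flat, 160 mm long (own x), loose; leave alone
There are look-alikes about, which are no part of the job. What is shaped like the part that bears slot but blue is not meant.

How it is judged:
By the outcome, as a careful person would: the job done as asked, in the order asked, and still so for the second after the job is handed in, while the arm keeps its last pose, push and grip.
It also fails if it takes over 43 s, if anything falls off the work surface, if the arm or the gripper's body presses on something with over 40 N, if the wrist force passes 120 N, or if a joint passes its speed limit or range.

## Robot

A 6-joint arm with a two-finger parallel gripper is mounted at the origin on the work surface. World frame = base frame: x ahead of the robot, y to its left, z up, the work surface at z = 0. Lengths are in m, angles in rad, forces in N, time in s.
With the tool pointing down it reaches from about 0.225 to 0.875 m from the base axis. Payload 3.4 kg.
Tool frame: the origin (TCP) lies between the finger pads; the fingertips stand 8 mm ahead of it and the grasp point (between the pads) lies 11 mm behind it; z points along the fingers, y is the line along which they close (so a half turn about z gives the same grasp; the last joint's range is limited). The gripper opens to 85 mm and grips with 20 to 120 N. Pads are 22 mm wide; open, the fingers measure 114 mm over their backs; the gripper's body (76 mm by 85 mm) begins 54 mm behind the grasp point. The pads swing forward as they close: fully open they stand 13 mm farther back than shut.
Start: joints at [1.122, 0.276, 1.505, -0, 1.361, -0.121], TCP at [0.185, 0.544, 0.239] pointing down, gripper open.
Joint ranges: [-2.89, 2.89], [-0.75, 2.08], [0.22, 2.7], [-1.18, 4.32], [0.11, 2.71], [-2.7, 2.7]. Speed limits (rad/s): [2.57, 2.57, 3.14, 3.14, 3.14, 3.14].

## Interface

Orientations are given as a unit quaternion [w, x, y, z].
In Python, from rig import manip, optics, finder gives the robot as it stands.
- The arm moves only by the tool servo_tool, never from a script. Its argument "increments" is a list of rows, each a list of 7 numbers: the shift along the tool's x, y, z in cm, then the turn, a rotation vector about the tool's x, y, z in degrees, then the closure, from -1 (fully open) to 1 (shut). In form: [[x, y, z, rx, ry, rz, gripper], ...]. A call has exactly 5 rows; each row shifts and turns the commanded pose from where the row before left it, along the tool's axes as they then stand; what a row does not reach is not made up. A row lasts 1/10 s, in which the tool goes at most 50 mm and 8.59 degrees, less where a joint would pass 70% of its speed; a pose out of reach is approached as far as the arm can. A call is refused whole if a number of a shift passes 5 or a number of a turn 8.59, either way. A call with a gripper value outside its range is refused whole. The fingers move at their own pace and stop on an object; "squeeze" is the grip in N (left out, the last holds). Time passes only in rows, so rows that do not move let the fingers close, or fill a call up. It gives the time, the measured TCP pose, the force, the opening and the grip force at its end, in the units of the state.
- manip.get_state(): the state, without advancing time (a new reading comes with each control period).
- optics.get_image(name): name is "scene" or "top" or "wrist"; returns the picture (400x640x3 uint8, red, green, blue); there is no depth.
- optics.get_calibration(name): a dict with "fov_y" (degrees; the focal length in pixels is half the picture's height over the tangent of half this angle, whatever the lens; pixels are square), "cx", "cy" (the principal point, pixels), "world_to_cam" (4x4, takes a point from world to camera coordinates). Camera axes: x right, y down, z forward; pixel columns grow to the right and rows downward; lengths in m; the calibration is good to about 2 mm. The wrist camera is an equidistant fisheye: a pixel r from the principal point sees the ray r / f radians off the axis. A picture is of the moment at which its call begins: read the wrist's pose just before it. get_calibration takes no time and is no camera call; for the wrist camera it gives the pose at the moment of the call.
- manip.sign_off(): hands the job in; it is judged then, once.
Trained networks look in the newest picture that a camera, given by its name, has taken for a name from the list of things; names that differ only in an ending like _2 or _b are one class to them, and where a whole thing is asked for, a point or a joint stands for the part that bears it (a point fixed in the world has none). Each returns a list of dicts, best first, with "p" (0 to 1); they miss things now and then, are a little off and sometimes report something else, mostly with a low value. They report only what shows in the picture. A call takes as long as a camera call. They do not tell look-alikes from the thing itself.
- finder.silhouettes(label, camera): "region" (400x640 bool, what is visible of it) and "box" ([centre column, centre row, width, height] in pixels, round what is visible of it).
- finder.tip_of(label, camera): "at" ([column, row] in pixels: a listed point, or the origin of a listed thing).
The state is a dict: "clock": time; "qpos": joint angles; "qd": joint speeds; "effort": joint torques, N m; "position": TCP position; "ee_rot": TCP orientation; "contact_force": force on the tool from outside, world axes, zero at the start; "moment": the same for the moment, N m; "width": finger opening in m; "gripper_force": force on a finger pad.
Only numpy, scipy, OpenCV 4.12 (cv2) and the standard library are available. Lean on these libraries where they do the work, as an engineer would, in place of code of your own. Each camera call takes 0.05 s, during which the arm holds its last target. There are 200 camera calls.

## Working session

There is one attempt and no reset: what is moved stays moved. The work goes in short steps, Python scripts to look and compute and a tool call to move; the robot and the scene stay as the last step left them, time stands still between calls to the robot, and variables do not carry over. Pictures are saved under pics/ and viewed, at most 10 in all, crops included, and the job is handed in when it is done.

Besides the shell and the picture viewer there is one more tool, called after "Request:" by a JSON object that holds its "api" and its "payload", one argument or row to a line. servo_tool: Moves the arm, as the interface text tells. Its arguments: {"type":"object","properties":{"increments":{"type":"array","items":{"type":"array","items":{"type":"number"}}},"squeeze":{"type":"number"}},"required":["increments"]}

```bash
mkdir -p pics; cat > h.py <<'E'
import numpy as np, cv2
from rig import manip, optics, finder
def ray(cam,px,cal=None):
    c=cal or optics.get_calibration(cam); f=200/np.tan(np.radians(c["fov_y"]/2))
    d=np.array([px[0]-c["cx"],px[1]-c["cy"]])
    if cam=="wrist":
        r=np.hypot(*d); t=r/f; v=np.r_[d/max(r,1e-9)*np.sin(t),np.cos(t)]
    else: v=np.r_[d/f,1]
    T=np.linalg.inv(c["world_to_cam"]); return T[:3,3],T[:3,:3]@v
def at_z(cam,px,z,cal=None):
    o,v=ray(cam,px,cal); return o+v*(z-o[2])/v[2]
def tri(rs):
    A=np.zeros((3,3));b=np.zeros(3)
    for o,v in rs:
        v=v/np.linalg.norm(v);P=np.eye(3)-np.outer(v,v);A+=P;b+=P@o
    return np.linalg.solve(A,b)
def save(cam,name):
    im=optics.get_image(cam); cv2.imwrite(f"pics/{name}.png",im[:,:,::-1]); return im
E
python3 - <<'E'
from h import *
a=save("scene","s0");b=save("top","t0")
for n in ["matrix_center","slot","ledge","mirror_center","pot","calipers","wax","loupe","brush"]:
    for c in ["scene","top"]:
        print(n,c,[(np.round(d["at"]).tolist(),round(d["p"],2)) for d in finder.tip_of(n,c)][:4])
s=manip.get_state();print(s["clock"],s["position"],s["ee_rot"])
for c in ["scene","top"]:
    k=optics.get_calibration(c);print(k["fov_y"],np.linalg.inv(k["world_to_cam"]).round(3).tolist())
E
```

```text
matrix_center scene [([269.0, 189.0], 0.65)]
matrix_center top [([362.0, 201.0], 0.5)]
slot scene [([269.0, 200.0], 0.92), ([381.0, 194.0], 0.91)]
slot top [([357.0, 205.0], 0.82), ([268.0, 271.0], 0.66)]
ledge scene [([289.0, 185.0], 0.79), ([399.0, 180.0], 0.76)]
ledge top [([358.0, 231.0], 0.95), ([261.0, 300.0], 0.75), ([444.0, 257.0], 0.39)]
mirror_center scene [([348.0, 240.0], 0.65)]
mirror_center top [([272.0, 204.0], 0.9)]
pot scene [([235.0, 241.0], 0.61)]
pot top [([356.0, 157.0], 0.62)]
calipers scene [([238.0, 158.0], 0.5)]
calipers top [([446.0, 253.0], 0.78)]
wax scene [([280.0, 253.0], 0.64)]
wax top [([445.0, 256.0], 0.68), ([273.0, 202.0], 0.59), ([314.0, 163.0], 0.51)]
loupe scene [([317.0, 280.0], 0.77)]
loupe top [([276.0, 159.0], 0.65), ([272.0, 201.0], 0.6)]
brush scene [([475.0, 268.0], 0.9), ([236.0, 241.0], 0.4)]
brush top [([167.0, 229.0], 0.58), ([355.0, 231.0], 0.48)]
1.0 [0.18514777 0.54441573 0.23934666] [2.30335584e-05 1.63152967e-01 9.86600783e-01 6.21123243e-05]
53.97829858335885 [[-0.551, 0.535, -0.64, 1.256], [0.834, 0.338, -0.435, 0.474], [-0.016, -0.774, -0.633, 0.743], [0.0, 0.0, 0.0, 1.0]]
55.4717146522628 [[0.029, -0.988, 0.155, 0.419], [-0.999, -0.033, -0.024, 0.009], [0.029, -0.154, -0.988, 1.132], [0.0, 0.0, 0.0, 1.0]]
```

View pics/s0.png

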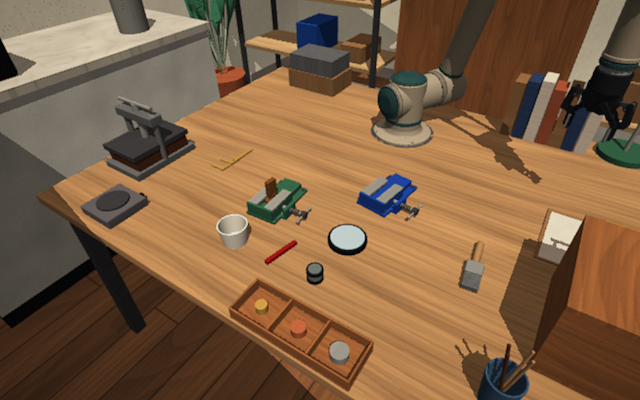

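View pics/t0.png

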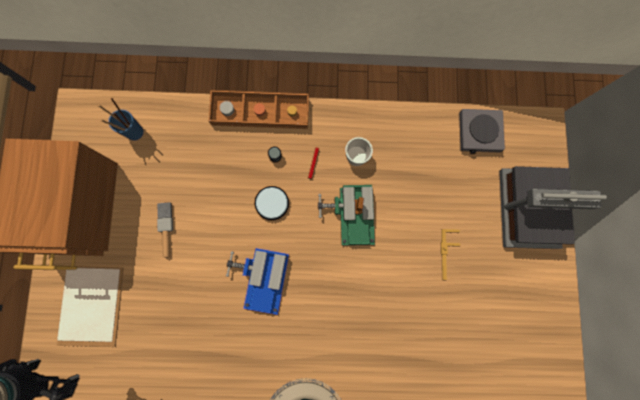

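The green vise is at top pixel (357,213) and scene pixel (278,200), with the bronze grip at about (361,204) top. The mirror is at top (271,203), the pot at (358,150) and the blue decoy vise at (267,280). The robot base is at the bottom of the top view.

```bash
python3 - <<'E'
from h import *
optics.get_image("top");optics.get_image("scene")
print("mirror",at_z("top",[271.5,203],.018),at_z("scene",[348,240],.018))
print("slot",at_z("top",[357,205],.026),at_z("scene",[269,200],.026))
print("ledge",at_z("top",[358,231],.026),at_z("scene",[289,185],.026))
print("mat",at_z("top",[362,201],.062),at_z("scene",[269,189],.062),tri([ray("top",[362,201]),ray("scene",[269,189])]))
for n in["mirror_center","matrix_center","pot"]:
  for c in["top","scene"]:
    for d in finder.silhouettes(n,c)[:2]: print(n,c,np.round(d["box"],1),round(d["p"],2))
print("pot",at_z("top",[356,157],0),at_z("scene",[235,241],0))
E
```

```text
mirror [0.60800864 0.11738445 0.018     ] [0.62305299 0.129119   0.018     ]
slot [ 0.60926022 -0.13562324  0.026     ] [ 0.61263117 -0.14075243  0.026     ]
ledge [ 0.5322078  -0.13955023  0.026     ] [ 0.52443982 -0.13488544  0.026     ]
mat [ 0.61518723 -0.14512876  0.062     ] [ 0.60651643 -0.14117308  0.062     ] [ 0.61207158 -0.14115216  0.06643544]
mirror_center top [272.1 204.8  37.2  31.9] 0.64
mirror_center scene [347.4 241.4  40.1  28.3] 0.84
matrix_center top [358.6 206.3   3.3  15.7] 0.52
matrix_center top [345.9 214.2  56.8  57.9] 0.2
pot top [357.9 150.7  25.8  30.5] 0.94
pot scene [232.3 232.3  29.2  33.8] 0.63
pot [ 0.76391995 -0.13400491  0.        ] [ 0.77173854 -0.13053562  0.        ]
```

Request:
{"api": "servo_tool", "payload": {
  "increments": [
    [-3.5,-2.9,0,0,0,-3.76,-1],
    [-3.3,-3.1,0,0,0,-3.76,-1],
    [-3.0,-3.3,0,0,0,-3.76,-1],
    [-2.8,-3.5,0,0,0,-3.76,-1],
    [-2.6,-3.7,0,0,0,-3.76,-1]
  ]
}}

```text
clock: 1.9
position: [0.3031, 0.3505, 0.2395]
ee_rot: [0.0, -0.002, 1.0, 0.0]
contact_force: [0.7, 0.6, 0.2]
width: 0.0855
gripper_force: 0.0
```

Request:
{"api": "servo_tool", "payload": {
  "increments": [
    [-2.4,-3.8,0,0,0,0,-1],
    [-2.4,-3.8,0,0,0,0,-1],
    [-2.4,-3.8,0,0,0,0,-1],
    [-2.4,-3.8,0,0,0,0,-1],
    [-2.4,-3.8,0,0,0,0,-1]
  ]
}}

```text
clock: 2.4
position: [0.4233, 0.1604, 0.2396]
ee_rot: [0.0, -0.0, 1.0, 0.0]
contact_force: [0.9, 0.6, 0.3]
width: 0.0855
gripper_force: 0.0
```

Request:
{"api": "servo_tool", "payload": {
  "increments": [
    [-2.2,-4.3,0,0,0,0,-1],
    [-2.2,-4.3,0,0,0,0,-1],
    [-2.2,-4.3,0,0,0,0,-1],
    [-2.2,-4.3,0,0,0,0,-1],
    [-2.2,-4.3,0,0,0,0,-1]
  ]
}}

```text
clock: 2.9
position: [0.5333, -0.0549, 0.2395]
ee_rot: [0.0, 0.0, 1.0, 0.0]
contact_force: [1.0, -0.4, -1.0]
width: 0.0857
gripper_force: 0.0
```

Request:
{"api": "servo_tool", "payload": {
  "increments": [
    [-2.2,-4.3,0,0,0,0,-1],
    [-2.2,-4.2,0,0,0,0,-1],
    [0,0,0,0,0,0,-1],
    [0,0,0,0,0,0,-1],
    [0,0,0,0,0,0,-1]
  ]
}}

```text
clock: 3.4
position: [0.576, -0.137, 0.2391]
ee_rot: [-0.0, -0.0, 1.0, 0.001]
contact_force: [0.2, 0.1, 0.3]
width: 0.0854
gripper_force: 0.0
```

```bash
python3 - <<'E'
from h import *
im=save("wrist","w0");k=optics.get_calibration("wrist")
print(manip.get_state()["position"],k["fov_y"],np.linalg.inv(k["world_to_cam"]).round(3).tolist())
for n,z in [("matrix_center",.062),("slot",.026),("ledge",.026),("mirror_center",.018)]:
  for d in finder.tip_of(n,"wrist")[:3]: print(n,np.round(d["at"]),round(d["p"],2),at_z("wrist",d["at"],z).round(4))
E
```

```text
[ 0.5760098  -0.13669917  0.2393593 ] 65.70646984690485 [[-0.001, 0.958, 0.288, 0.501], [1.0, 0.001, 0.001, -0.138], [0.0, 0.288, -0.958, 0.376], [0.0, 0.0, 0.0, 1.0]]
matrix_center [332. 209.] 0.69 [ 0.6063 -0.1352  0.062 ]
slot [529.  51.] 0.81 [0.4076 0.1172 0.026 ]
ledge [326. 135.] 0.83 [ 0.5312 -0.1423  0.026 ]
ledge [488. 288.] 0.66 [0.744  0.0974 0.026 ]
mirror_center [515. 204.] 0.96 [0.6152 0.1176 0.018 ]
```

View pics/w0.png

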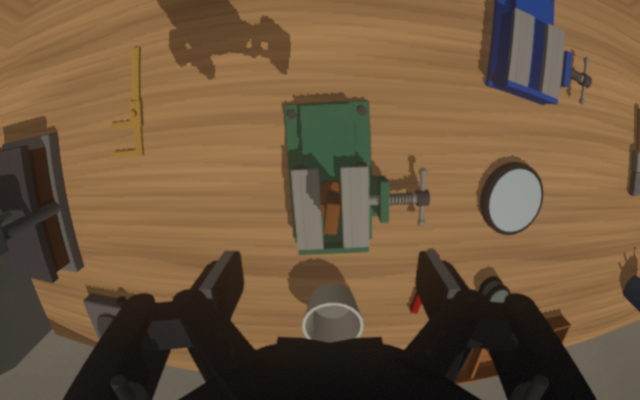

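The wrist view shows the vise centred near (330,180), with the ledge at the top (robot side). The grip is at about (331,207), turned slightly, and the mirror is at (513,198). I'll zoom in for angles.

```bash
python3 - <<'E'
import cv2
im=cv2.imread("pics/w0.png")[90:265,270:400]
cv2.imwrite("pics/w0c.png",cv2.resize(im,None,fx=3.4,fy=3.4,interpolation=cv2.INTER_CUBIC))
E
```

```text
(no output)
```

View pics/w0c.png

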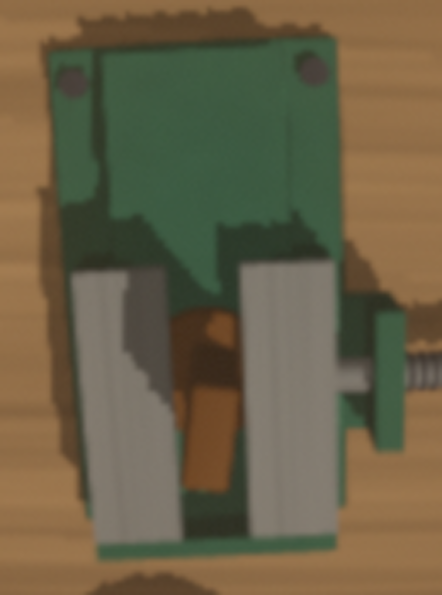

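The crop shows the grip top with corners about (193,385), (241,388), (229,491), (184,488). The inner lip edges run (165,268)-(183,540) and (239,263)-(248,537).

```bash
python3 - <<'E'
from h import *
f=lambda p,z: at_z("wrist",np.array(p)/3.4+[270,90],z)[:2]
g=np.array([f(p,.098) for p in[(193,385),(241,388),(229,491),(184,488)]]);print("grip",g.round(4).tolist(),g.mean(0))
a=(g[2]+g[3]-g[0]-g[1])/2;print("len",np.hypot(*a),"yaw",np.degrees(np.arctan2(a[1],a[0])))
for z,ps in[(.045,[(165,268),(183,540),(239,263),(248,537),(72,272),(98,545),(332,260),(336,537)])]:
    q=np.array([f(p,z) for p in ps]);print(q.round(4).tolist())
    for i in range(0,8,2):
        d=q[i+1]-q[i];print(np.hypot(*d),np.degrees(np.arctan2(d[1],d[0])))
q=np.array([f(p,.026) for p in[(50,50),(335,40)]]);print("ledge end",q,q.mean(0))
E
```

```text
grip [[0.5891, -0.1407], [0.5899, -0.1274], [0.6209, -0.1304], [0.62, -0.1433]] [ 0.6050012  -0.13549081]
len 0.031089536123142372 yaw -5.166020357589223
[[0.5666, -0.1501], [0.6624, -0.1447], [0.5649, -0.1265], [0.6612, -0.1221], [0.5678, -0.1801], [0.6646, -0.1745], [0.5637, -0.0966], [0.6614, -0.0913]]
0.09590925744594524 3.239058129330378
0.09635741913703007 2.5990867371053006
0.09692441364557891 3.3257465697168613
0.09785379525688503 3.122724886538541
ledge end [[ 0.49639484 -0.18846777]
 [ 0.49304192 -0.0947425 ]] [ 0.49471838 -0.14160513]
```

Request:
{"api": "servo_tool", "payload": {
  "increments": [
    [-1.0,0,0,0,0,5.2,-1],
    [-1.9,0.3,0,0,0,0,-1],
    [0,0,3.5,0,0,0,-1],
    [0,0,3.5,0,0,0,-1],
    [0,0,0,0,0,0,-1]
  ]
}}

```text
clock: 4.15
position: [0.6024, -0.1348, 0.1647]
ee_rot: [-0.005, 0.045, 0.999, 0.002]
contact_force: [0.1, -0.0, -0.1]
width: 0.0853
gripper_force: 0.0
```

```bash
python3 - <<'E'
from h import *
im=save("wrist","w1");s=manip.get_state();print(s["position"],s["ee_rot"])
c=optics.get_calibration("wrist");f=200/np.tan(np.radians(c["fov_y"]/2))
p=np.array([s["position"][0],s["position"][1],.098,1]);v=(c["world_to_cam"]@p)[:3]
t=np.arctan2(np.hypot(v[0],v[1]),v[2]);u=np.array([c["cx"],c["cy"]])+f*t*v[:2]/np.hypot(v[0],v[1]);print("tcp axis at grip top px",u)
x,y=np.clip(u.astype(int)-80,0,None);cr=im[y:y+160,x:x+160,::-1];print(x,y)
cv2.imwrite("pics/w1c.png",cv2.resize(cr,None,fx=3.5,fy=3.5))
E
```

```text
[ 0.6041913  -0.13553239  0.167463  ] [-2.55458318e-03  4.48191274e-02  9.98991534e-01  7.97204026e-04]
tcp axis at grip top px [331.46922759 217.11739382]
251 137
```

View pics/w1c.png

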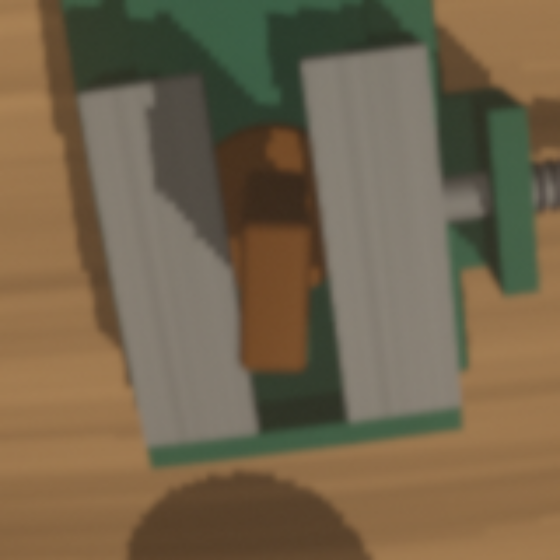

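The grip is aligned with the tool, with its centre at about pixel (330,222) against a TCP axis at (331.5,217). That is about 3.5 mm further out and 1 mm to the right. I'll correct and descend.

Request:
{"api": "servo_tool", "payload": {
  "increments": [
    [-0.35,-0.06,3,0,0,0,-1],
    [0,0,3,0,0,0,-1],
    [0,0,2.5,0,0,0,-1],
    [0,0,1.6,0,0,0,-1],
    [0,0,0,0,0,0,-1]
  ],
  "squeeze": 40
}}

```text
clock: 4.7
position: [0.6091, -0.1373, 0.0682]
ee_rot: [-0.001, 0.045, 0.999, 0.0]
contact_force: [-0.2, -0.4, -0.3]
width: 0.0849
gripper_force: 0.0
```

Request:
{"api": "servo_tool", "payload": {
  "increments": [
    [0,0,0,0,0,0,0.2],
    [0,0,0,0,0,0,0.4],
    [0,0,0,0,0,0,0.5],
    [0,0,0,0,0,0,0.6],
    [0,0,0,0,0,0,0.6]
  ]
}}

```text
clock: 5.2
position: [0.6096, -0.1373, 0.0689]
ee_rot: [0.001, 0.045, 0.999, 0.0]
contact_force: [0.2, 2.0, 1.2]
width: 0.0169
gripper_force: 1.2
```

Request:
{"api": "servo_tool", "payload": {
  "increments": [
    [0,0,0,0,0,0,1],
    [0,0,0,0,0,0,1],
    [0,0,0,0,0,0,1],
    [0,0,0,0,0,0,1],
    [0,0,0,0,0,0,1]
  ]
}}

```text
clock: 5.7
position: [0.6095, -0.1371, 0.0689]
ee_rot: [0.0, 0.045, 0.999, 0.0]
contact_force: [-0.3, 3.2, 5.6]
width: 0.0136
gripper_force: 44.6
```

Request:
{"api": "servo_tool", "payload": {
  "increments": [
    [0,0.05,-0.05,0,0,0,1],
    [0,0,-0.03,0,0,0,1],
    [0.4,-0.06,0,0,0,0,1],
    [0.6,-0.09,0,0,0,0,1],
    [0,0,0,0,0,0,1]
  ]
}}

```text
clock: 6.2
position: [0.598, -0.1381, 0.0689]
ee_rot: [-0.001, 0.045, 0.999, -0.0]
contact_force: [0.3, -0.2, -0.1]
width: 0.0136
gripper_force: 43.8
```

Request:
{"api": "servo_tool", "payload": {
  "increments": [
    [0.8,-0.115,0,0,0,0,1],
    [0.8,-0.115,0,0,0,0,1],
    [0.8,-0.115,0,0,0,0,1],
    [0.8,-0.115,0,0,0,0,1],
    [0,0,0,0,0,0,1]
  ]
}}

```text
clock: 6.7
position: [0.5647, -0.1391, 0.0689]
ee_rot: [-0.001, 0.045, 0.999, 0.0]
contact_force: [-0.3, -0.9, -2.6]
width: 0.0131
gripper_force: 43.7
```

Request:
{"api": "servo_tool", "payload": {
  "increments": [
    [0.8,-0.11,0,0,0,0,1],
    [0.9,-0.12,0,0,0,0,1],
    [1.0,-0.14,0,0,0,0,1],
    [1.1,-0.15,0,0,0,0,1],
    [0.6,-0.08,0,0,0,0,1]
  ]
}}

```text
clock: 7.2
position: [0.5208, -0.1411, 0.0689]
ee_rot: [-0.001, 0.045, 0.999, 0.0]
contact_force: [-0.5, -0.8, -2.9]
width: 0.0133
gripper_force: 43.6
```

```bash
python3 - <<'E'
from h import *
im=save("wrist","w2");s=manip.get_state();print(s["position"],s["ee_rot"],s["contact_force"])
sc=optics.get_image("scene")[140:230,230:350,::-1]
cv2.imwrite("pics/c2.png",np.hstack([cv2.resize(im[80:320,200:440,::-1],(400,400)),cv2.resize(sc,(400,400*90//120))[:400] if 0 else cv2.copyMakeBorder(cv2.resize(sc,(400,300)),0,100,0,0,0)]))
E
```

```text
[ 0.51981897 -0.14099011  0.06891454] [-1.44447546e-03  4.52890244e-02  9.98972834e-01  3.08114449e-04] [-1.62180379 -1.01834871 -0.41233332]
```

View pics/c2.png

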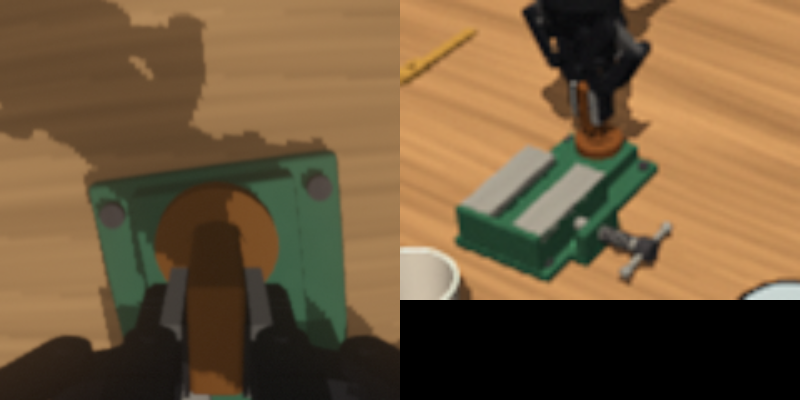

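The matrix is out on the ledge, with its round flange fully visible and clear of the lips at about (217,240) in the crop. I'll lift it.

Request:
{"api": "servo_tool", "payload": {
  "increments": [
    [0,0,-1,0,0,0,1],
    [0,0,-2,0,0,0,1],
    [0,0,-2.5,0,0,0,1],
    [0,0,-2,0,0,0,1],
    [0,0,-1,0,0,0,1]
  ]
}}

```text
clock: 7.8
position: [0.5242, -0.1418, 0.1567]
ee_rot: [0.002, 0.045, 0.999, -0.001]
contact_force: [0.5, -0.4, -3.1]
width: 0.0136
gripper_force: 43.6
```

Request:
{"api": "servo_tool", "payload": {
  "increments": [
    [-0.4,1.5,0,0,0,0,1],
    [-0.7,2.8,0,0,0,0,1],
    [-0.9,3.5,0,0,0,0,1],
    [-0.9,3.5,0,0,0,0,1],
    [-0.9,3.5,0,0,0,0,1]
  ]
}}

```text
clock: 8.3
position: [0.5736, 0.005, 0.153]
ee_rot: [-0.001, 0.045, 0.999, 0.0]
contact_force: [0.5, -0.8, -3.7]
width: 0.0137
gripper_force: 43.5
```

Request:
{"api": "servo_tool", "payload": {
  "increments": [
    [-0.9,3.5,0,0,0,0,1],
    [-0.9,3.5,0,0,0,0,1],
    [-0.6,2.5,0,0,0,0,1],
    [-0.4,1.2,0,0,0,0,1],
    [0,0,0,0,0,0,1]
  ]
}}

```text
clock: 8.8
position: [0.6113, 0.1086, 0.153]
ee_rot: [-0.001, 0.044, 0.999, 0.0]
contact_force: [0.2, -0.4, -3.5]
width: 0.0137
gripper_force: 43.6
```

```bash
python3 - <<'E'
from h import *
im=save("wrist","w3");k=optics.get_calibration("wrist");s=manip.get_state()
print(s["position"],s["ee_rot"],s["contact_force"],s["moment"],s["width"],s["clock"])
for n,z in [("matrix_center",s["position"][2]-.0065),("mirror_center",.018)]:
  for c in["wrist","top","scene"]:
    if c!="wrist" and n[1:3]: optics.get_image(c)
    for d in finder.tip_of(n,c)[:2]: print(n,c,np.round(d["at"],1),round(d["p"],2),at_z(c,d["at"],z,k if c=="wrist" else None).round(4))
w2=cv2.imread("pics/w2.png")[120:300,230:410]; w3=im[60:380,160:480,::-1]
sc=optics.get_image("scene")[170:270,290:410,::-1]
cv2.imwrite("pics/c3.png",np.hstack([cv2.resize(w3,(400,400)),cv2.resize(sc,(400,400))]))
E
```

```text
[0.61078076 0.10699296 0.15316935] [-9.63734130e-04  4.43923051e-02  9.99013596e-01 -4.78677202e-04] [-0.17149851 -0.33909898 -3.25970233] [-0.00970085 -0.03764635  0.00020287] 0.013981627802697278 8.85
matrix_center wrist [329.2 251.6] 0.82 [0.6069 0.1056 0.1467]
matrix_center top [272.2 194.6] 0.38 [0.6086 0.1041 0.1467]
matrix_center scene [344.3 195.1] 0.71 [0.6082 0.1058 0.1467]
mirror_center wrist [338.9 191.3] 0.7 [0.6106 0.114  0.018 ]
mirror_center top [270.9 202.6] 0.82 [0.6091 0.1192 0.018 ]
mirror_center scene [351.4 237.9] 0.73 [0.6117 0.1327 0.018 ]
mirror_center scene [238.4 157.6] 0.41 [ 0.4851 -0.3783  0.018 ]
```

View pics/c3.png

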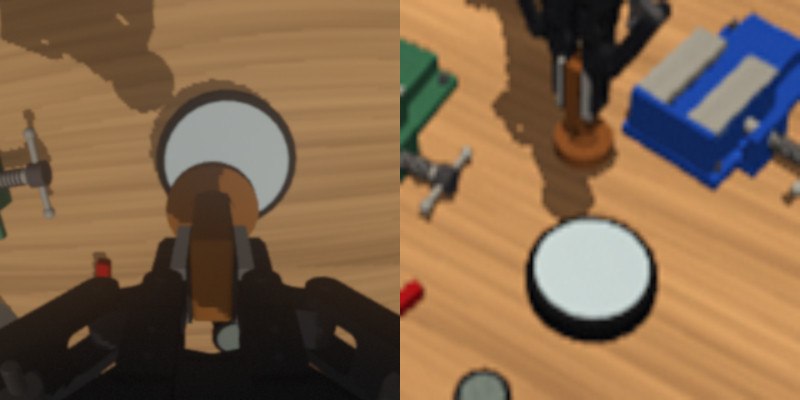

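The wrist crop shows the mirror glass with left edge at (164,155), right edge at (289,160) and top at (227,100). The flange edges are at (166,205), (258,205) and (212,162). In the scene crop the glass ellipse is centred at about (591,269). I'll fit circles to these.

```bash
python3 - <<'E'
from h import *
from scipy.optimize import least_squares
g=lambda p,z: at_z("wrist",np.array(p)*.8+[160,60],z)[:2]
def fit(ps,z,r):
    q=np.array([g(p,z) for p in ps]); s=least_squares(lambda c:np.hypot(*(q-c[:2]).T)-r,q.mean(0)-[0,0]+[.02,0]);return s.x,s.fun
print("glass",fit([(164,155),(289,160),(227,100),(181,115),(273,118)],.018,.045))
u=manip.get_state()["position"][2]-.0425
for z in(u,u+.0045): print("flange",fit([(166,205),(258,205),(212,162)],z,.022))
print("scene",at_z("scene",[347.5,237.3],.018))
# glass by colour, top and old wrist picture
t=cv2.imread("pics/t0.png");c=t[180:230,245:300].astype(int);m=((c.min(2)>150)).astype(np.uint8)
n,l,st,ce=cv2.connectedComponentsWithStats(m);i=1+st[1:,4].argmax();px=ce[i]+[245,180];print(st[i],"top",px,at_z("top",px,.018))
s=cv2.imread("pics/s0.png")[215:265,315:380].astype(int);m=(s.min(2)>150).astype(np.uint8)
n,l,st,ce=cv2.connectedComponentsWithStats(m);i=1+st[1:,4].argmax();px=ce[i]+[315,215];print(st[i],"scene",px,at_z("scene",px,.018))
E
```

```text
glass (array([0.60877671, 0.11566444]), array([ 0.00060892,  0.00123134, -0.00130794,  0.00134028,  0.00043436]))
flange (array([0.60633758, 0.1052752 ]), array([8.71373441e-04, 8.71375478e-04, 5.28366304e-06]))
flange (array([0.60512356, 0.1053819 ]), array([ 3.00082128e-04,  3.00077529e-04, -1.26152413e-05]))
scene [0.61524368 0.12305582 0.018     ]
[ 12   8  29  30 687] top [271.05822416 202.24745269] [0.61022398 0.11879585 0.018     ]
[ 16  10  33  24 631] scene [347.04120444 236.73534073] [0.614091   0.12099824 0.018     ]
```

Request:
{"api": "servo_tool", "payload": {
  "increments": [
    [-0.1,0.5,0.4,0,0,0,1],
    [-0.14,0.6,0.5,0,0,0,1],
    [0,0.18,0.35,0,0,0,1],
    [0,0,0,0,0,0,1],
    [0,0,0,0,0,0,1]
  ]
}}

```text
clock: 9.9
position: [0.6147, 0.1194, 0.1412]
ee_rot: [-0.0, 0.045, 0.999, -0.0]
contact_force: [0.4, 0.2, -2.0]
width: 0.0136
gripper_force: 43.4
```

Request:
{"api": "servo_tool", "payload": {
  "increments": [
    [0,0,0,0,0,0,1],
    [0,0,0,0,0,0,1],
    [0,0,0,0,0,0,1],
    [0,0,0,0,0,0,1],
    [0,0,0,0,0,0,1]
  ]
}}

```text
clock: 10.4
position: [0.6149, 0.1191, 0.1417]
ee_rot: [0.0, 0.045, 0.999, 0.0]
contact_force: [0.6, 0.3, -3.8]
width: 0.0135
gripper_force: 43.4
```

```bash
python3 - <<'E'
from h import *
im=save("wrist","w4");s=manip.get_state();z=s["position"][2]
print(s["position"],s["ee_rot"],s["contact_force"],s["width"],s["clock"])
t=save("top","t4");S=save("scene","s4")
for c in["top","scene"]:
  for d in finder.tip_of("matrix_center",c)[:1]: print(c,d["p"],at_z(c,d["at"],z-.0065).round(4))
cv2.imwrite("pics/c4.png",np.hstack([cv2.resize(im[60:380,160:480,::-1],(400,400)),cv2.resize(S[170:270,300:400,::-1],(400,400))]))
E
```

```text
[0.61489461 0.119139   0.14167161] [7.00033919e-05 4.52341852e-02 9.98976407e-01 4.26623172e-05] [ 0.43337451  0.41101767 -2.73426361] 0.013776276542774437 10.45
top 0.46 [0.6104 0.1182 0.1352]
scene 0.72 [0.6188 0.1186 0.1352]
```

View pics/c4.png

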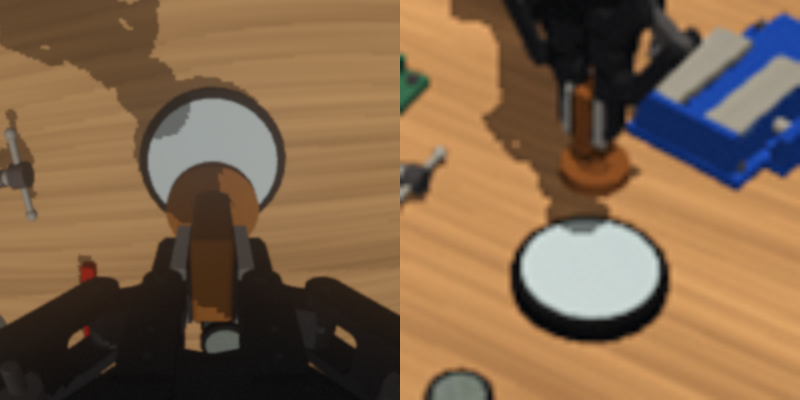

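The matrix hangs over the mirror: in the wrist crop the mirror is at (212,150) with the flange at (212,205), and the grip looks upright. One zoom will check that it is level.

```bash
python3 - <<'E'
import cv2,numpy as np
a=cv2.resize(cv2.imread("pics/w4.png")[180:330,275:385],(440,600),interpolation=cv2.INTER_CUBIC)
a=np.clip(a.astype(float)*1.5,0,255).astype(np.uint8)
b=cv2.resize(cv2.imread("pics/s4.png")[185:220,333:363],(360,420),interpolation=cv2.INTER_CUBIC)
cv2.imwrite("pics/c5.png",np.hstack([a,cv2.copyMakeBorder(b,0,180,0,0,0)]))
E
```

```text
(no output)
```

View pics/c5.png

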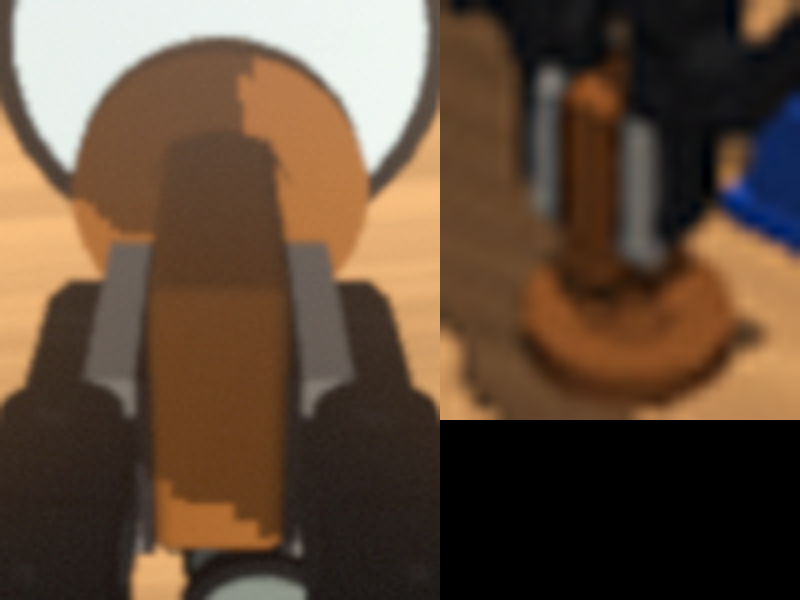

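The zoom shows the grip top face spanning rows 288-548, the near-face bottom at about row 138, the flange rim top at rows 38-50 and the flange sides at columns 73 and 368.

```bash
python3 - <<'E'
from h import *
s=manip.get_state()["position"];u=s[2]-.0425;yaw=np.radians(-5.2);X=np.array([np.cos(yaw),np.sin(yaw)])
g=lambda p,z:(at_z("wrist",np.array(p)/4+[275,180],z)[:2]-s[:2])
for n,p,z,o in[("top near",(220,288),.072,.016),("top far",(220,548),.072,-.016),("near bottom",(217,138),.026,.016),("flange low",(220,38),0,.022),("flange up",(220,50),.009,.022)]:
    q=g(p,u+z);print(n,"axis x",round((q@X+o)*1e3,1),"y",round((q@[-X[1],X[0]])*1e3,1))
E
```

```text
top near axis x -5.4 y -1.4
top far axis x -5.7 y -1.3
near bottom axis x -4.4 y -1.7
flange low axis x -5.0 y -1.3
flange up axis x -5.6 y -1.3
```

```bash
python3 -c "
from rig import manip
print(manip.sign_off())"
```

```text
the job is handed in; nothing more can be done
None
```

I slid the seal matrix out of the green vise and signed off holding it level over the mirror, centred to about 2–3 mm by the cameras, with its underside about 81 mm above the glass; nothing touched the mirror or the other items as far as I could see, and the sign-off returned no verdict.

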